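# Clear the oilstone off the inspection stand and set up the brass bushing

## Task

Somebody left the sharpening stone lying across the green inspection stand. Lift it off and lay it down flat inside the shallow wooden tray, terracotta face up, then stand the brass bushing upright, flange down, in the round well of the stand. Set both down rather than dropping them.

Things in the scene. Friction and masses are not known exactly. Their poses are not given: they have to be found in the camera images.
- stone_center (a point): Centre of the loose sharpening stone, a plain bar 160 x 44 x 30 mm (along its own x, y, z), 420 g, lower half dark grey and upper half terracotta red. It starts lying flat, dark face down, on top of the green stand, right across the well, so that its centre is 15 mm above the stand's top. Its x axis runs along its length, z up through the terracotta face.
- brass_center (a point): Centre (half-way up, on the axis) of the loose brass bushing, 44 mm tall, about 260 g: a round flange 44 mm across and 8 mm thick at the bottom, above it a round body 32 mm across and 36 mm tall with a dark bore mark on top. It starts upright on the table, flange down, z up. A steel and a black bushing of the same shape stand nearby, at least 75 mm away centre to centre; which of the three places is brass varies.
- well_floor (a point): Centre of the floor of the round well in the green inspection stand. The stand is a fixed block 140 x 120 x 40 mm (x, y, z), its top 40 mm above the table, with a small knob low on its -x side. The well is central in the top, 70 mm across and 10 mm deep, so this point is 30 mm above the table; its floor is white. x, y along the sides of the block, z up.
- tray_floor (a point): Centre of the inner floor of the fixed shallow wooden tray: inside 210 x 120 mm (x, y), floor 5 mm above the table, rim 14 mm above the table, walls 5 mm thick. It is empty. x along its long side, z up.
Mind the look-alikes: they are no part of the job. Of the things like the part that bears brass_center, leave any that is turquoise; of the rest the larger one is meant. What is shaped like the part that bears stone_center but blue is not meant.

How it is judged:
By the outcome, as a careful person would: the job done as asked, in the order asked, and still so for the second after the job is handed in, with the robot touching nothing.
It also fails if it takes over 72 s, if anything falls off the work surface, if the arm or the gripper's body presses on something with over 40 N, if the wrist force passes 120 N, or if a joint passes its speed limit or range.

## Robot

A 6-joint arm with a two-finger parallel gripper is mounted at the origin on the work surface. World frame = base frame: x ahead of the robot, y to its left, z up, the work surface at z = 0. Lengths are in m, angles in rad, forces in N, time in s.
With the tool pointing down it reaches from about 0.325 to 0.9 m from the base axis. Payload 3.5 kg.
Tool frame: the origin (TCP) lies at the centre of the arm's flange, where the gripper is bolted on; the fingertips stand 173 mm ahead of it and the grasp point (between the pads) lies 155 mm ahead of it (robot.grasp_offset is the distance from the TCP to the grasp point, in m); z points along the fingers, y is the line along which they close (so a half turn about z gives the same grasp; the last joint's range is limited). The gripper opens to 85 mm and grips with 20 to 120 N. Pads are 22 mm wide; open, the fingers measure 114 mm over their backs; the gripper's body (76 mm by 85 mm) begins 54 mm behind the grasp point. The pads swing forward as they close: fully open they stand 13 mm farther back than shut.
Start: joints at [-1.401, 0.276, -0.026, 1.268, 0, 1.467], TCP at [0.168, -0.602, 0.405] pointing down, gripper open.
Joint ranges: [-3.12, 3.12], [-0.85, 1.88], [-1.08, 1.24], [-1.95, 2.15], [-1.57, 1.53], [-3.14, 3.14]. Speed limits (rad/s): [2.57, 2.57, 3.14, 3.14, 3.14, 3.14].

## Interface

Orientations are given as a unit quaternion [x, y, z, w].
In Python, from rig import robot gives the robot as it stands. Calls block until the motion is done:
- robot.move_pose(position, orientation): joint-space move of the TCP to a pose.
- robot.move_straight(position, ori=None, vel=0.15, until_force=None): straight line of the TCP; ori=None keeps the orientation; vel is the mean speed in m/s. With until_force (N) it stops when the force on the tool has changed by that much, and returns True; else False.
- robot.move_j(angles): joint-space move.
- robot.ungrasp() and robot.close_gripper(): open the fingers fully, or close them until they stop; the grip force is fixed at half the most.
- robot.pause(seconds).
- robot.ik(position, orientation): joint angles nearest the present ones, or None.
- robot.observe(): the state.
- robot.camera(name): name is "side" or "top" or "wrist"; returns a dict with "pixels" (384x512x3 uint8, red, green, blue), "depth" (384x512 float32, m along the optical axis (not along the pixel's ray), 0 where there is no reading), "fovy" (degrees; the focal length in pixels is half the picture's height over the tangent of half this angle, whatever the lens; pixels are square), "cx", "cy" (the principal point, pixels), "R" (3x3) and "t" (3): a world point X has camera coordinates R X + t. Camera axes: x right, y down, z forward; pixel columns grow to the right and rows downward; lengths in m; the calibration is good to about 2 mm. A picture is of the moment at which its call begins.
A pose or a line that the arm cannot do raises robot.IKError and nothing moves.
- robot.job_done(): hands the job in; it is judged then, once.
The state is a dict: "time_s": time; "joints": joint angles; "joint_velocities": joint speeds; "tau": joint torques, N m; "eef_pos": TCP position; "ee_rot": TCP orientation; "ft_force": force on the tool from outside, world axes, zero at the start; "wrist_torque": the same for the moment, N m; "gripper_width": finger opening in m; "grasp_force": force on a finger pad.
Only numpy, scipy, OpenCV 4.12 (cv2) and the standard library are available. Lean on these libraries where they do the work, as an engineer would, in place of code of your own. Each camera call takes 0.05 s, during which the arm holds its last target. There are 200 camera calls.

## Working session

There is one attempt and no reset: what is moved stays moved. The work goes in short steps, each a Python script; the robot and the scene stay as the last script left them, time stands still between calls to the robot, and variables do not carry over. Pictures are saved under pics/ and viewed, at most 10 in all, crops included, and the job is handed in when it is done.

```bash
mkdir -p pics; ls; cat > h.py <<'E'
import numpy as np, cv2, pickle
from rig import robot
def snap(name,tag):
    c=robot.camera(name); pickle.dump(c,open(f'pics/{tag}.pkl','wb'))
    cv2.imwrite(f'pics/{tag}.png',c['pixels'][:,:,::-1]); return c
def load(tag): return pickle.load(open(f'pics/{tag}.pkl','rb'))
def cloud(c):
    h,w=c['depth'].shape; f=h/2/np.tan(np.radians(c['fovy'])/2)
    v,u=np.mgrid[:h,:w]; d=c['depth']
    P=np.stack([(u-c['cx'])/f*d,(v-c['cy'])/f*d,d],-1)
    return (P-c['t'])@c['R']
E
python3 - <<'E'
from h import *
a=snap('top','top0'); b=snap('side','side0')
print({k:a[k] for k in('fovy','cx','cy','R','t')},{k:b[k] for k in('fovy','cx','cy')}); print(robot.observe())
E
```

```text
pics
{'fovy': 48.36855429353907, 'cx': 260.1139381562784, 'cy': 195.3703185957797, 'R': array([[ 0.00500162, -0.99977148, -0.02078391],
       [-0.98672555, -0.0015605 , -0.16238921],
       [ 0.16231967,  0.02132022, -0.98650787]]), 't': array([0.00315978, 0.52084469, 1.0782855 ])} {'fovy': 51.35217192399218, 'cx': 254.12534789036138, 'cy': 193.34937088991308}
{'time_s': 0.1, 'joints': array([-1.40139000e+00,  2.77107165e-01, -2.77497488e-02,  1.26801416e+00,
        3.46267120e-05,  1.46740705e+00]), 'joint_velocities': array([ 4.00478132e-04, -5.04585829e-04,  1.80629087e-03,  1.71032039e-03,
        4.27733022e-04, -3.84386203e-05]), 'tau': array([-2.96839630e-05, -4.46708858e+01,  2.96128786e+01,  8.43059155e-03,
       -1.08432973e-04, -1.15664811e-07]), 'eef_pos': array([ 0.16833105, -0.60153617,  0.40363713]), 'ee_rot': array([ 9.90711701e-01,  1.35975175e-01, -1.69320370e-05, -1.03737979e-03]), 'ft_force': array([ 0.66420273, -0.34792393, -0.17384886]), 'wrist_torque': array([0.03720969, 0.03392795, 0.01413247]), 'grasp_force': 0.0, 'gripper_width': 0.08527537193550827}
```

View pics/top0.png

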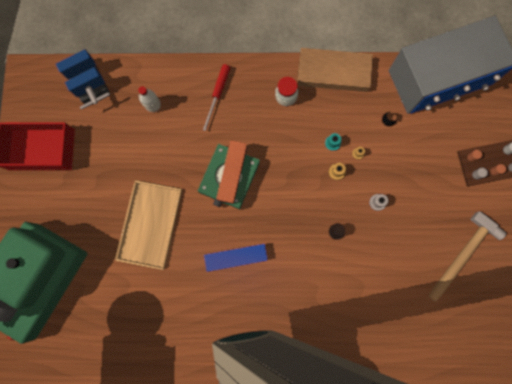

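View pics/side0.png

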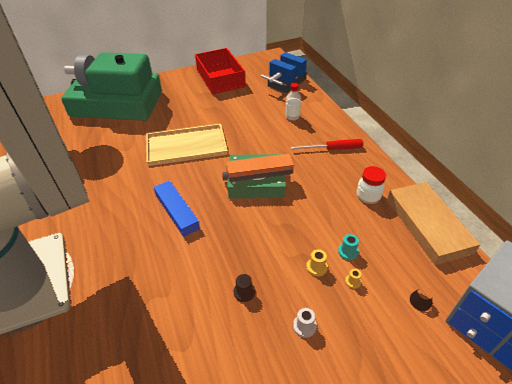

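Candidates in the top view are as follows.
- **Bushings:** large yellow (338,171), small yellow (359,153), turquoise (334,142), steel (379,202) and black (337,231). I choose the large yellow one.
- **Bars:** terracotta/grey on the stand (232,172) and blue (237,257). I choose the terracotta one.
- **Tray:** wooden, at (150,225).

```bash
python3 - <<'E'
from h import *
c=load('top0'); P=cloud(c); hsv=cv2.cvtColor(c['pixels'],cv2.COLOR_RGB2HSV)
im=c['pixels'][:,:,::-1]
a=cv2.resize(im[130:280,105:275],None,fx=3.5,fy=3.5,interpolation=cv2.INTER_CUBIC)
b=cv2.resize(im[120:190,310:375],None,fx=3,fy=3,interpolation=cv2.INTER_CUBIC)
o=np.zeros((a.shape[0],a.shape[1]+b.shape[1],3),np.uint8);o[:,:a.shape[1]]=a;o[:b.shape[0],a.shape[1]:]=b
cv2.imwrite('pics/crop1.png',o)
def rect(m,n,zs):
    q=P[m]; r=cv2.minAreaRect((q[:,:2]*1000).astype(np.float32)); print(n,len(q),r,'z',np.percentile(q[:,2],[5,50,95]))
def box(u0,u1,v0,v1):
    m=np.zeros(P.shape[:2],bool); m[v0:v1,u0:u1]=1; return m
z=P[...,2]
B=box(190,265,135,212)
rect(B&(z>.062)&(z<.08),'stone',0)
G=B&(hsv[...,0]>45)&(hsv[...,0]<95)&(hsv[...,1]>80)&(z>.033)&(z<.046)
rect(G,'stand',0)
W=B&(z>.024)&(z<.036)&(hsv[...,1]<80); rect(W,'well',0)
T=box(112,188,178,275)
rect(T&(z>.0115)&(z<.03),'trayrim',0)
rect(T&(z>.003)&(z<.0075),'trayfloor',0)
for n,bx in(('big',(325,350,160,183)),('small',(351,369,145,162)),('turq',(324,345,131,153))):
    Q=box(*bx); rect(Q&(z>.003),n,0); rect(Q&(z>.038),n+'top',0)
E
```

```text
stone 1044 ((581.0357055664062, 78.25513458251953), (44.76175308227539, 160.57699584960938), 77.8402099609375) z [0.06618422 0.0698237  0.07325566]
stand 875 ((575.0263061523438, 88.6163101196289), (117.77887725830078, 137.54379272460938), 68.09793853759766) z [0.03641092 0.03975595 0.04311327]
well 171 ((565.3973999023438, 93.48814392089844), (119.59457397460938, 146.4486846923828), 68.03453063964844) z [0.02583214 0.03047059 0.03495437]
trayrim 400 ((447.69232177734375, 303.2816467285156), (130.93734741210938, 219.16725158691406), 79.37411499023438) z [0.0118121  0.01387037 0.01674595]
trayfloor 2587 ((446.00372314453125, 306.5286865234375), (259.9649658203125, 207.17642211914062), 1.0497565269470215) z [0.00320999 0.00494381 0.00707328]
big 257 ((475.68463134765625, -138.05734252929688), (80.1800765991211, 353.703857421875), 61.74267578125) z [0.00338823 0.02872994 0.04731889]
bigtop 118 ((470.1752624511719, -119.27183532714844), (29.718551635742188, 329.93096923828125), 55.612403869628906) z [0.04093375 0.04389662 0.0485537 ]
small 122 ((647.298828125, -267.3194885253906), (38.065818786621094, 43.54179000854492), 86.57999420166016) z [0.00377585 0.02421649 0.03417737]
smalltop 1 ((641.699462890625, -255.25927734375), (0.0, 0.0), 0.0) z [0.03857579 0.03857579 0.03857579]
turq 240 ((512.9249877929688, -130.2646026611328), (61.164405822753906, 408.5559997558594), 65.9271011352539) z [0.00388    0.03396082 0.0461965 ]
turqtop 115 ((512.2950439453125, -113.130859375), (29.759201049804688, 394.3664855957031), 63.482086181640625) z [0.0396302  0.04343831 0.04701219]
```

View pics/crop1.png

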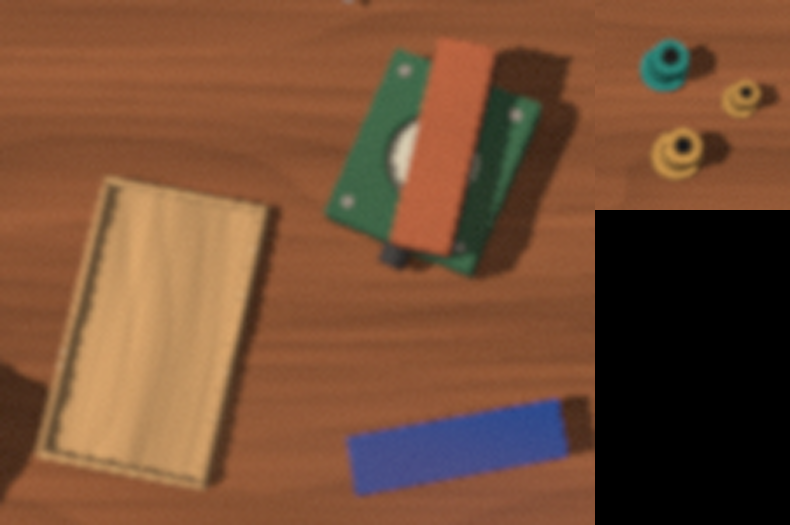

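The crop confirms it: terracotta bar on the green stand with its long axis up and to the right, and the large yellow bushing bigger than the small one. The measured stone, stand and tray sizes and heights match the given ones. Next I'll get the bushing positions robustly, then pick the stone.

```bash
cat >> h.py <<'E'
from scipy.spatial.transform import Rotation as Rn
def q(deg): return (Rn.from_euler('z',deg,degrees=True)*Rn.from_euler('x',180,degrees=True)).as_quat()
def pose(p,z,deg,straight=False,**k):   # z: height of grasp point
    t=[p[0],p[1],z+robot.grasp_offset]
    return robot.move_straight(t,q(deg),**k) if straight else robot.move_pose(t,q(deg))
def st(*n):
    o=robot.observe(); print(*[(k,np.round(o[k],4)) for k in('time_s','eef_pos','ft_force','gripper_width','grasp_force')])
E
python3 - <<'E'
from h import *
c=load('top0'); P=cloud(c); z=P[...,2]
for n,(u0,u1,v0,v1) in (('big',(325,350,160,183)),('small',(351,369,145,162)),('turq',(324,345,131,153))):
    p=P[v0:v1,u0:u1].reshape(-1,3); zt=.028 if n=='small' else .039
    s=p[(p[:,2]>zt)&(p[:,2]<.05)]; m=np.median(s[:,:2],0); s=s[np.linalg.norm(s[:,:2]-m,axis=1)<.022]
    (x,y),r=cv2.minEnclosingCircle((s[:,:2]*1000).astype(np.float32)); print(n,len(s),x,y,r,s[:,2].mean(),np.median(s,0))
S=np.array([.581,.0783])
for yaw in (-12.2,):
    print([None if (j:=robot.ik([*p,z+.155],q(a))) is None else np.round(j,2) for p,z,a in ((S,.067,-12.2),((.4477,.3033),.032,-10.6))])
pose(S,.18,-12.2); st()
snap('wrist','wr0')
pose(S,.04+.027,-12.2,True,until_force=15); st()
robot.close_gripper(); st()
pose(S,.18,-12.2,True); st(); snap('side','side1'); snap('top','top1')
E
```

```text
big 113 592.6701049804688 -204.02432250976562 16.04239273071289 0.04423537886770967 [ 0.59287865 -0.2030004   0.04394017]
small 57 645.1326293945312 -262.2635498046875 11.303887367248535 0.032135950172086536 [ 0.64388865 -0.26237909  0.03203258]
turq 108 674.6845703125 -193.30535888671875 16.41990089416504 0.04353898748408655 [ 0.67379276 -0.19433445  0.04357509]
[array([ 0.02,  0.36, -0.32,  0.88,  0.  , -2.9 ]), array([ 0.48,  0.34, -0.45,  0.78,  0.  , -2.48])]
('time_s', np.float64(3.7333)) ('eef_pos', array([0.5811, 0.078 , 0.3348])) ('ft_force', array([0.6207, 0.2222, 0.1258])) ('gripper_width', np.float64(0.0854)) ('grasp_force', np.float64(0.0))
('time_s', np.float64(4.6833)) ('eef_pos', array([0.5817, 0.0783, 0.2225])) ('ft_force', array([ 0.5885, -0.2361,  0.7036])) ('gripper_width', np.float64(0.0853)) ('grasp_force', np.float64(0.0))
('time_s', np.float64(5.15)) ('eef_pos', array([0.5818, 0.0784, 0.223 ])) ('ft_force', array([-0.6501, -0.2616,  5.9196])) ('gripper_width', np.float64(0.0426)) ('grasp_force', np.float64(64.6777))
('time_s', np.float64(6.05)) ('eef_pos', array([0.5802, 0.0783, 0.3331])) ('ft_force', array([ 0.4278, -0.3844, -2.5604])) ('gripper_width', np.float64(0.0426)) ('grasp_force', np.float64(63.7465))
```

```bash
python3 - <<'E'
from h import *
st()
c=load('top1'); a=c['pixels'][100:290,100:300]; b=load('side1')['pixels'][50:240,130:330]
cv2.imwrite('pics/v1.png',cv2.resize(np.hstack([a,b]),None,fx=2,fy=2,interpolation=cv2.INTER_CUBIC)[:,:,::-1])
E
```

```text
('time_s', np.float64(6.15)) ('eef_pos', array([0.5802, 0.0783, 0.3328])) ('ft_force', array([ 0.2524,  0.8502, -4.0372])) ('gripper_width', np.float64(0.043)) ('grasp_force', np.float64(63.7459))
```

View pics/v1.png

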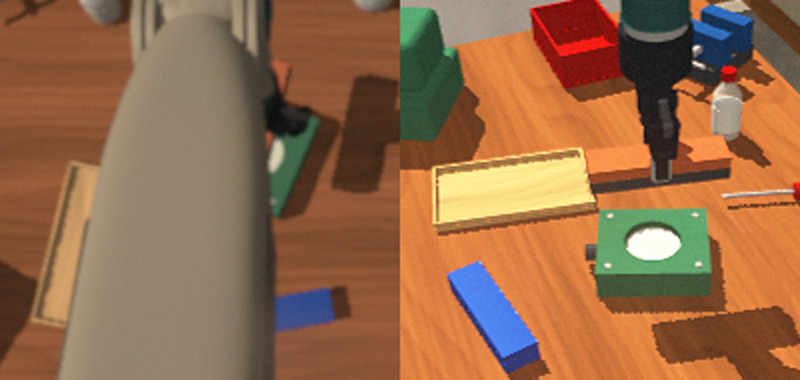

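Side view: the stone is held level above the uncovered stand, and the white well is visible at (655,243). Placing it in the tray.

```bash
python3 - <<'E'
from h import *
T=np.array([.4477,.3033])
pose(T,.16,-10.6); 
pose(T,.045,-10.6,True); robot.pause(.2); st()
print(pose(T,.029,-10.6,True,vel=.02,until_force=5)); st()
robot.ungrasp(); st()
pose(T,.18,-10.6,True); 
B=np.array([.5927,-.2035]); W=np.array([.575,.0886])
for p,z in((B,.032),(W,.062)):
  for a in (-30,0,-10,30,60): 
    j=robot.ik([*p,z+.155],q(a)); print(a,None if j is None else np.round(j,2))
pose(B,.22,20) ; st()
a=snap('top','top2'); b=snap('wrist','wr2'); s=snap('side','side2')
cv2.imwrite('pics/v2.png',np.hstack([cv2.resize(a['pixels'][120:300,90:290],(400,360)),cv2.resize(b['pixels'],(400,300))[:300] if 0 else cv2.resize(b['pixels'],(400,360))])[:,:,::-1])
E
```

```text
('time_s', np.float64(8.2917)) ('eef_pos', array([0.4484, 0.3036, 0.2009])) ('ft_force', array([-0.7125, -0.5523, -3.3438])) ('gripper_width', np.float64(0.0425)) ('grasp_force', np.float64(63.727))
True
('time_s', np.float64(8.8917)) ('eef_pos', array([0.4476, 0.3033, 0.188 ])) ('ft_force', array([ 0.3675, -1.5325,  3.7072])) ('gripper_width', np.float64(0.0427)) ('grasp_force', np.float64(64.6515))
('time_s', np.float64(9.3917)) ('eef_pos', array([0.4465, 0.3027, 0.1866])) ('ft_force', array([ 0.2787, -0.2805,  0.9073])) ('gripper_width', np.float64(0.0853)) ('grasp_force', np.float64(0.0))
-30 [-0.43  0.46 -0.26  0.85  0.   -3.05]
0 [-0.43  0.46 -0.26  0.85  0.    2.71]
-10 [-0.43  0.46 -0.26  0.85  0.    2.88]
30 [-0.43  0.46 -0.26  0.85  0.    2.18]
60 [-0.43  0.46 -0.26  0.85  0.    1.66]
-30 [ 0.04  0.36 -0.34  0.87  0.   -2.58]
0 [ 0.04  0.36 -0.34  0.87  0.   -3.1 ]
-10 [ 0.04  0.36 -0.34  0.87  0.   -2.93]
30 [ 0.04  0.36 -0.34  0.87  0.    2.66]
60 [ 0.04  0.36 -0.34  0.87  0.    2.14]
('time_s', np.float64(14.525)) ('eef_pos', array([ 0.5927, -0.2033,  0.3747])) ('ft_force', array([-0.4952,  0.0546, -0.1025])) ('gripper_width', np.float64(0.0852)) ('grasp_force', np.float64(0.0))
```

View pics/v2.png

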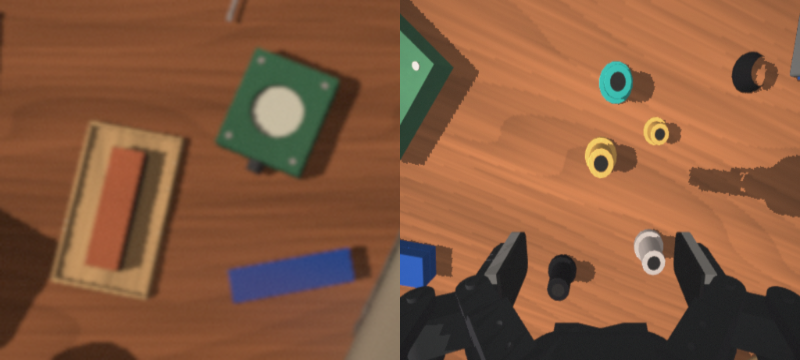

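Top view: the stone lies flat in the tray, terracotta up, at (117,210), and the well at (278,112) is clear. In the wrist view the large yellow bushing at (600,158) is clear of its neighbours. I'll refine the positions from both pictures.

```bash
python3 - <<'E'
from h import *
def circ(n,s):
    s=s.astype(np.float32); print(n,len(s),cv2.minEnclosingCircle(s[:,:2]*1000),np.median(s,0))
for tag in('top2','wr2','side2'):
    P=cloud(load(tag)).reshape(-1,3)
    s=P[(np.linalg.norm(P[:,:2]-[.5927,-.2035],axis=1)<.024)&(P[:,2]>.0405)&(P[:,2]<.048)]
    if len(s)>10: circ(tag+' brass',s)
    for c in ((.53,-.28),(.45,-.2)):
        s=P[(np.linalg.norm(P[:,:2]-c,axis=1)<.05)&(P[:,2]>.0385)&(P[:,2]<.05)]
        if len(s)>10: circ(tag+' other',s)
for tag in ('top2','side2'):
    c=load(tag); P=cloud(c).reshape(-1,3); hsv=cv2.cvtColor(c['pixels'],cv2.COLOR_RGB2HSV).reshape(-1,3)
    near=np.linalg.norm(P[:,:2]-[.575,.0886],axis=1)
    s=P[(near<.045)&(P[:,2]>.024)&(P[:,2]<.036)&(hsv[:,1]<60)]; circ(tag+' well',s)
    s=P[(near<.1)&(P[:,2]>.035)&(P[:,2]<.045)&(hsv[:,1]>80)]; print(cv2.minAreaRect((s[:,:2]*1000).astype(np.float32)))
    t=P[(np.linalg.norm(P[:,:2]-[.4477,.3033],axis=1)<.095)&(P[:,2]>.028)&(P[:,2]<.045)]
    A=np.c_[t[:,:2],np.ones(len(t))]; print('stone',cv2.minAreaRect((t[:,:2]*1000).astype(np.float32)),t[:,2].mean(),np.linalg.lstsq(A,t[:,2],rcond=None)[0])
E
```

```text
wr2 brass 833 ((595.56298828125, -202.6663055419922), 15.870800018310547) [ 0.59607816 -0.2024132   0.04397452]
wr2 other 660 ((511.5898132324219, -309.8834533691406), 16.0047550201416) [ 0.5128882  -0.30874816  0.04370492]
wr2 other 623 ((433.1457824707031, -198.2809600830078), 16.074020385742188) [ 0.4351036  -0.19797958  0.04376797]
side2 brass 158 ((595.7181396484375, -205.89776611328125), 16.196672439575195) [ 0.5953512  -0.20625097  0.04287346]
side2 other 213 ((511.6149597167969, -312.1676025390625), 15.9486665725708) [ 0.51210123 -0.31212503  0.04290887]
side2 other 195 ((433.35443115234375, -200.70352172851562), 16.379066467285156) [ 0.43268785 -0.20188224  0.04283013]
top2 well 530 ((577.334716796875, 90.20399475097656), 35.46852111816406) [0.5778539  0.09090577 0.03045686]
((568.8822021484375, 92.55791473388672), (121.26986694335938, 156.40771484375), 67.9371109008789)
stone ((446.4471435546875, 301.17755126953125), (46.716346740722656, 159.2563018798828), 79.44297790527344) 0.0345356785111926 [-4.20576231e-05  5.38824922e-03  3.29335607e-02]
side2 well 340 ((580.0443725585938, 89.63494873046875), 34.27292251586914) [0.5800332  0.0913562  0.02917541]
((579.1528930664062, 87.51616668701172), (124.06605529785156, 140.37924194335938), 68.33110809326172)
stone ((449.93157958984375, 299.3755798339844), (49.448246002197266, 158.47921752929688), 78.609619140625) 0.03294386009420083 [0.00685228 0.02644128 0.02201363]
```

```bash
python3 - <<'E'
from h import *
B=np.array([.5947,-.2040]); W=np.array([.577,.0898])
pose(B,.12,0); pose(B,.032,0,True,until_force=15); st()
robot.close_gripper(); st()
pose(B,.18,0,True); robot.pause(.2); st()
pose(W,.18,30); robot.pause(.1); st()
a=snap('side','side3'); cv2.imwrite('pics/v3.png',cv2.resize(a['pixels'][50:290,130:400],None,fx=2,fy=2)[:,:,::-1])
E
```

```text
('time_s', np.float64(15.8917)) ('eef_pos', array([ 0.5957, -0.2045,  0.1884])) ('ft_force', array([-0.3022, -0.1026, -0.3035])) ('gripper_width', np.float64(0.0855)) ('grasp_force', np.float64(0.0))
('time_s', np.float64(16.4333)) ('eef_pos', array([ 0.5952, -0.2041,  0.1876])) ('ft_force', array([-0.562 , -0.4095,  4.7393])) ('gripper_width', np.float64(0.0306)) ('grasp_force', np.float64(59.7103))
('time_s', np.float64(17.7667)) ('eef_pos', array([ 0.5943, -0.2039,  0.3334])) ('ft_force', array([-0.3399, -0.3443, -2.6435])) ('gripper_width', np.float64(0.0306)) ('grasp_force', np.float64(59.3959))
('time_s', np.float64(19.0)) ('eef_pos', array([0.5775, 0.0885, 0.3348])) ('ft_force', array([ 0.3783,  0.3229, -1.6993])) ('gripper_width', np.float64(0.0303)) ('grasp_force', np.float64(59.3807))
```

View pics/v3.png

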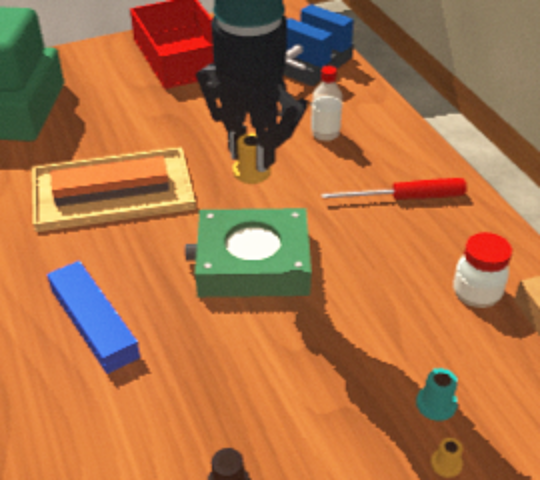

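The brass bushing is held upright at (252,160), above the clear well at (253,243). The stone is flat in the tray. Lowering.

```bash
python3 - <<'E'
from h import *
W=np.array([.577,.0898])
pose(W,.075,30,True); robot.pause(.2); st()
print(pose(W,.058,30,True,vel=.02,until_force=5)); st()
robot.ungrasp(); st()
pose(W,.2,30,True); robot.move_pose([.45,-.25,.4],q(30)); robot.pause(.3); st()
a=snap('side','side4'); t=snap('top','top4'); 
cv2.imwrite('pics/v4.png',np.hstack([cv2.resize(x,(400,400)) for x in (a['pixels'][110:230,130:310],t['pixels'][120:280,100:280])])[:,:,::-1])
for c in(a,t):
    P=cloud(c).reshape(-1,3); s=P[(np.linalg.norm(P[:,:2]-W,axis=1)<.03)&(P[:,2]>.066)&(P[:,2]<.085)].astype(np.float32)
    if len(s): print(len(s),cv2.minEnclosingCircle(s[:,:2]*1000),s[:,2].mean())
E
```

```text
('time_s', np.float64(20.1)) ('eef_pos', array([0.5777, 0.0899, 0.2311])) ('ft_force', array([ 0.3504,  0.3028, -1.4571])) ('gripper_width', np.float64(0.0306)) ('grasp_force', np.float64(59.3838))
True
('time_s', np.float64(20.7167)) ('eef_pos', array([0.5769, 0.0898, 0.2176])) ('ft_force', array([-0.2958,  0.1491,  4.8981])) ('gripper_width', np.float64(0.0303)) ('grasp_force', np.float64(59.8825))
('time_s', np.float64(21.3)) ('eef_pos', array([0.5759, 0.0898, 0.2164])) ('ft_force', array([-0.3241,  0.9708,  0.6615])) ('gripper_width', np.float64(0.0854)) ('grasp_force', np.float64(0.0))
('time_s', np.float64(24.0417)) ('eef_pos', array([ 0.4504, -0.2494,  0.3999])) ('ft_force', array([-0.2862, -0.3078,  0.8515])) ('gripper_width', np.float64(0.0855)) ('grasp_force', np.float64(0.0))
123 ((575.2131958007812, 88.8611831665039), 16.23492431640625) 0.07352323
```

View pics/v4.png

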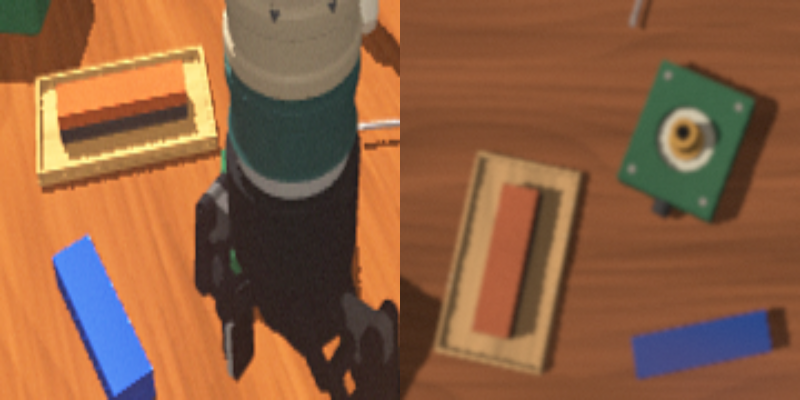

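The top view shows the brass bushing upright in the well at (686,137), with its top measured at 73.5 mm against 74 expected. The stone is flat in the tray, terracotta up.

```bash
python3 -c "
from rig import robot
print(robot.job_done())"
```

```text
the job is handed in; nothing more can be done
None
```

The job is handed in at about 24 s: the stone lies flat in the tray, terracotta face up, and the brass bushing stands upright, flange down, in the well; the hand-in call returned no verdict.

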